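Load a hammer head and set the pricking slide with the screw slack taken up

ROBOT

A 6-joint arm with a two-finger parallel gripper is mounted at the origin on the work surface. World frame = base frame: x ahead of the robot, y to its left, z up, the work surface at z = 0. Lengths are in mm, angles in rad, forces in N, time in s.
With the tool pointing down it reaches from about 275 to 825 mm from the base axis. Payload 5.2 kg.
Tool frame: the origin (TCP) lies at the very end of the fingers, on their centre line; the grasp point (between the pads) lies 19 mm behind it; z points along the fingers, y is the line along which they close (so a half turn about z gives the same grasp; the last joint's range is limited). The gripper opens to 93 mm and grips with 3 to 60 N. Pads are 15 mm wide; open, the fingers measure 128 mm over their backs; the gripper's body (75 mm by 188 mm) begins 65 mm behind the grasp point.
Start: joints at [0.983, 0.259, 1.535, -0, 1.348, -0.203], TCP at [206.434, 509.794, 218.653] pointing down, gripper open.
Joint ranges: [-3.14, 3.14], [-0.91, 2.08], [0.19, 2.58], [-1.22, 4.36], [0.22, 2.71], [-3.12, 3.12]. Speed limits (rad/s): [2.57, 2.57, 3.14, 3.14, 3.14, 3.14].

INTERFACE

Orientations are given as [roll, pitch, yaw] about the fixed x, y, z axes, in that order (R = Rz(yaw) Ry(pitch) Rx(roll)).
In Python, from bench import robot gives the robot as it stands. Calls block until the motion is done:
- robot.move_ptp(position, orientation): joint-space move of the TCP to a pose.
- robot.move_linear(position, ori=None, speed=150, f_stop=None): straight line of the TCP; ori=None keeps the orientation; speed is the mean speed in mm/s. With f_stop (N) it stops when the force on the tool has changed by that much, and returns True; else False.
- robot.move_j(angles): joint-space move.
- robot.move_gripper(opening): opening from 0.0 (shut) to 1.0 (fully open); the grip force is fixed at half the most; returns when the fingers have stopped.
- robot.sleep(seconds).
- robot.inverse_kinematics(position, orientation): joint angles nearest the present ones, or None.
- robot.get_image(name): name is "scene" or "top" or "wrist"; returns a dict with "img" (400x640x3 uint8, blue, green, red), "fovy" (degrees; the focal length in pixels is half the picture's height over the tangent of half this angle, whatever the lens; pixels are square), "cx", "cy" (the principal point, pixels), "eye" and "orientation" of the camera in the world. Camera axes: x right, y down, z forward; pixel columns grow to the right and rows downward; lengths in mm; the calibration is good to about 2 mm. A picture is of the moment at which its call begins. There is no depth.
A pose or a line that the arm cannot do raises robot.MotionError and nothing moves.
- robot.hand_in(): hands the job in; it is judged then, once.
Readings, each from a call of its own:
- robot.current_t(): time.
- robot.current_qpos(): joint angles.
- robot.current_joint_vel(): joint speeds.
- robot.current_joint_efforts(): joint torques, N m.
- robot.current_tcp_pos(): TCP position.
- robot.current_eef_rot(): TCP orientation.
- robot.current_contact_force(): force on the tool from outside, world axes, zero at the start.
- robot.current_ft_torque(): the same for the moment, N m.
- robot.current_gripper_width(): opening from 0.0 (shut) to 1.0 (fully open).
- robot.current_finger_force(): force on a finger pad.
Only numpy, scipy, OpenCV 4.12 (cv2) and the standard library are available. Lean on these libraries where they do the work, as an engineer would, in place of code of your own. Each camera call takes 0.05 s, during which the arm holds its last target. There are 200 camera calls.

TASK

Take the big bass hammer head off the shelf and lay it flat on the slide of the pricking fixture, its tail between the two wooden cheeks and its crown towards the needles. Set the slide with the handwheel: its steel point is standing too near the needles, so wind it back well past the brass marker's point and bring it forward again until the two points are level, so that the last winding is towards the needles and the screw's slack is taken up behind the slide. Let go of everything, and leave the marker and the other things on the bench as they are.

Things in the scene. Friction and masses are not known exactly. Their poses are not given: they have to be found in the camera images.
- fixture: Cast-iron pricking fixture on the bench, bed 285 x 124 mm (x -110 to +175). Origin under the bed at mid-travel of the slide; x along the slideways, from the handwheel (-x, near the robot) to the needle head (+x); y left, z up. Turned up to 15 degrees. Front bearing x -94 to -74, 90 mm high. Needle head: post from x +118, 130 mm high; three needle tips at x +65, z 105.
- cradle (a point): Centre of the slide's flat steel top (96 x 94 mm, 98 mm above the bench), axes as the fixture's, moving with the slide. On it stand a wooden tail stop (face at x -44 mm) and two wooden cheeks (x -44 to -31, inner faces y +-13, outer +-20), all 14 mm high; forward of them the top is bare. The head's tail belongs 0 to 8 mm off the stop.
- hub (a point): Point on the axis of the steel handwheel (disc 76 mm across; axis level, along the fixture's x, 60 mm above the bench), 26 mm in front of its face, level with the handle's middle. Clockwise as seen from the robot drives the slide to +x, to the needles, 8 mm a turn; no stop within 2 turns past the marker. It stays where left. Drag at the handle: some 2.5 N moving the slide, 1.5 N in the slack.
- grip (a point): Middle of the black handle, a cylinder 16 mm across, 46 mm long (3 to 49 mm in front of the wheel's face), parallel to the wheel's axis and 28 mm off it. It revolves on its pin, so a gripper keeping its attitude can carry it round full circles. At its lowest it is 32 mm above the bench with the rim 66 mm above it: lean the tool's body 20 to 30 degrees towards the robot to clear the rim.
- index (a point): Tip of the slide's dark steel point (9 mm wide, 3 mm thick, pointing to the fixture's right, -y), 57 mm to the right of the slide's middle and 88 mm above the bench; it moves with the slide.
- mark (a point): Tip of the brass marker's point (9 mm wide, 3 mm thick, pointing left, +y, at the slide). The marker is a brass rider clamped on the graduated rail along the fixture's right side; its tip is 2 mm from the path of the steel tip, 90 mm above the bench. Axes as the fixture's. At the start the steel point is 4 to 12 mm beyond it towards the needles (+x).
- play (a joint): Slack of the feed nut in the slide, m: 0 when the nut bears forward (after winding the slide towards the needles), 0.002 when it bears backward (after winding away). On each change of direction the first 2 mm, a quarter turn, go into the slack and the slide stands still. Only the screw moves the slide.
- shelf: Low oak hammer shelf, 150 (x) x 292 (y) mm; origin on the bench under its middle, front at -x. Board top 62 mm above the bench; front retaining rail, top at 82 mm (inner face x -67); end cheeks 94 mm high (inner faces y +-134); back board 122 mm high (face x +67). Three hammer heads lie on it some 78 mm apart, in any order, tails to the front.
- bass_head: The big bass hammer head, 72 mm long, 13 mm thick, lying on its flat side: hornbeam moulding 16 mm wide, parallel for 39 mm from the tail, then the pale pressed crown, 30 mm across. The others are only 54 mm long. Origin mid-length on the underside; x from tail (-36 mm) to crown (+36 mm); z up. About 30 g; grip across the moulding, about 9 mm on the tail side of the origin.
- bass_head_crown (a point): Outermost point of the bass head's crown, on the underside.
- bass_head_tail (a point): Middle of the bass head's tail end, on the underside.
- treble_head: One of the two small hammer heads on the shelf, 54 mm long; leave it.
- treble_head2: The other small hammer head on the shelf, 54 mm long; leave it.
- tuning_lever: Steel tuning lever with rosewood grip, 286 mm long, lying on the bench; leave it.
- loupe: Brass loupe, 38 mm across, 28 mm high, on the bench; leave it.
- wippen: Dark walnut wippen, 110 mm long, 50 mm high, on the bench; leave it.
- file_stick: Flat wooden sanding stick, 180 x 24 x 10 mm, on the bench; leave it.
- spare_pins: Round metal tin, 66 mm across, 26 mm high, on the bench; leave it.
- weight: Brass knobbed key weight, 32 mm across, 50 mm high, on the bench; leave it.

How it is judged:
By the outcome, as a careful person would: the job done as asked, in the order asked, and still so for the second after the job is handed in, with the robot touching nothing.
It also fails if it takes over 67 s, if anything falls off the work surface, if the arm or the gripper's body presses on something with over 40 N, if the wrist force passes 120 N, or if a joint passes its speed limit or range.

## Working session

There is one attempt and no reset: what is moved stays moved. The work goes in short steps, each a Python script; the robot and the scene stay as the last script left them, time stands still between calls to the robot, and variables do not carry over. Pictures are saved under pics/ and viewed, at most 10 in all, crops included, and the job is handed in when it is done.

```bash
mkdir -p pics; ls; cat > h.py <<'E'
import numpy as np, cv2, pickle
from scipy.spatial.transform import Rotation as R
from bench import robot
def cam(n,save=None):
    d=robot.get_image(n)
    if save: cv2.imwrite('pics/%s.png'%save,d['img']); pickle.dump(d,open('pics/%s.pkl'%save,'wb'))
    return d
def load(s): return pickle.load(open('pics/%s.pkl'%s,'rb'))
def rot(d):
    o=np.array(d['orientation'],float)
    return o if o.shape==(3,3) else R.from_euler('xyz',o).as_matrix()
def f(d): return 200/np.tan(np.radians(d['fovy'])/2)
def at(d,u,v,z):
    r=rot(d)@np.array([(u-d['cx'])/f(d),(v-d['cy'])/f(d),1]); e=np.array(d['eye'],float)
    return e+r*(z-e[2])/r[2]
def proj(d,p):
    q=rot(d).T@(np.array(p,float)-np.array(d['eye'],float)); return np.array([d['cx']+f(d)*q[0]/q[2],d['cy']+f(d)*q[1]/q[2]])
E
python3 - <<'E'
from h import *
for n in('top','scene'):
    d=cam(n,n+'0'); print(n,d['img'].shape,d['fovy'],d['cx'],d['cy'],d['eye'],d['orientation'])
print(robot.current_t(), robot.current_eef_rot())
E
```

```text
bench.py
pics
top (400, 640, 3) 51.10026382259972 323.5018852901495 197.47652030073917 [ 404.34581655   27.17429334 1265.10432197] [-3.05131975  0.00392967 -1.5764996 ]
scene (400, 640, 3) 44.16062418495234 312.56559569757445 188.85650129821047 [1105.57049456 -720.94466019  929.57633103] [-2.28935074 -0.00834849  0.68191123]
0.1 [-3.14002709e+00 -3.23076385e-04  2.75678226e+00]
```

View pics/top0.png

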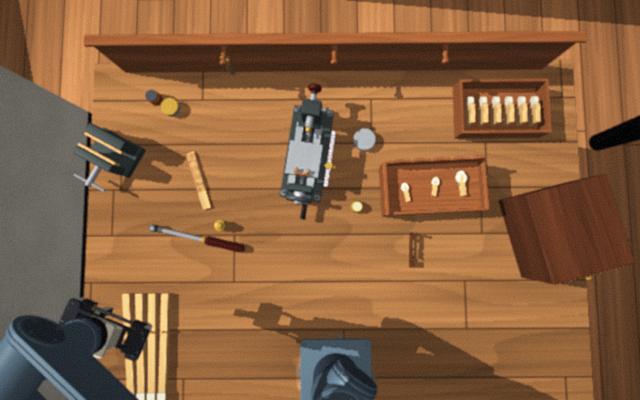

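View pics/scene0.png

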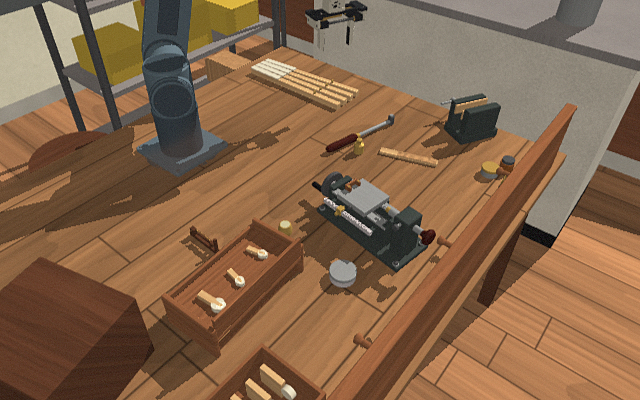

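The top view shows the fixture at about (308,150), with its handwheel end towards the robot at (303,205). The shelf is at (434,187), and the largest head is the right one at (461,183). Next I'll get rough positions, then take wrist views.

```bash
python3 - <<'E'
from h import *
d=load('top0')
for n,u,v,z in [('head crown',461,174,70),('head tail',463,197,70),('slide ctr',304,155,98),('grip',303,212,60),('fix far',312,100,130),('shelfTL',381,164,94),('shelfTR',487,158,94)]: print(n,at(d,u,v,z).round())
w=cam('wrist'); r=R.from_euler('xyz',robot.current_eef_rot()).as_matrix()
print('cam in tcp',r.T@(np.array(w['eye'])-robot.current_tcp_pos()), (R.from_matrix(r.T@rot(w))).as_euler('xyz'),w['fovy'],w['cx'],w['cy'])
E
```

```text
head crown [ 578. -365.   70.]
head tail [ 512. -368.   70.]
slide ctr [631.  86.  98.]
grip [472.  91.  60.]
fix far [780.  62. 130.]
shelfTL [ 605. -132.   94.]
shelfTR [ 620. -432.   94.]
cam in tcp [  75.95906391   -0.26380354 -167.03276233] [-2.75049230e-01 -3.67318492e-04  1.57027498e+00] 60.574557422410805 319.1286330698529 201.5240079215912
```

```bash
python3 - <<'E'
from h import *
robot.move_ptp([580,84,235],[np.pi,-0.275,0]); cam('wrist','fix1'); print(robot.current_t())
robot.move_ptp([517,-366,165],[np.pi,-0.275,0]); cam('wrist','head1'); print(robot.current_t(),robot.current_qpos())
a=load('fix1')['img'][:,100:540]; b=load('head1')['img']
cv2.imwrite('pics/fix1b.png',cv2.resize(a,None,fx=1.8,fy=1.5)[:600,:800])
E
```

```text
2.225
3.9583 [-0.91893844  0.32098008  1.62070901  0.25289572  1.04468975  0.53978674]
```

View pics/fix1.png

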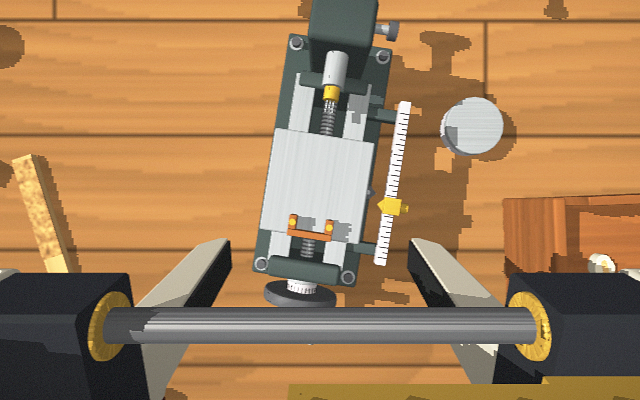

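View pics/head1.png

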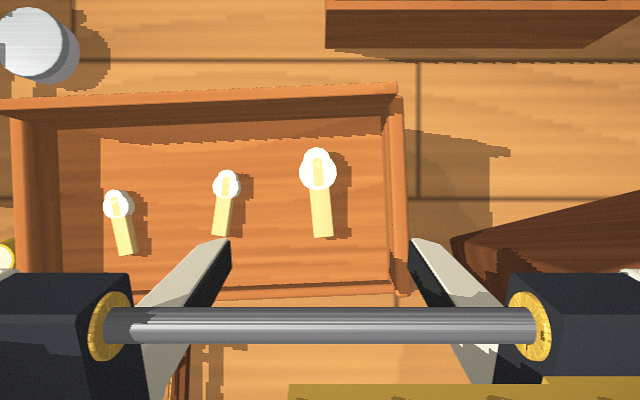

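The fixture view shows the slide top with corners near (275,128), (378,140), (361,245) and (257,235). The steel tip is at about (371,191) and the brass tip at (378,205). In the shelf view the bass head is the right one, with its crown at (317,149) and tail at (323,237). An enlargement will give exact pixels.

```bash
python3 - <<'E'
from h import *
a=load('fix1')['img'][115:265,245:415]; b=load('head1')['img'][140:245,290:350]
A=cv2.resize(a,None,fx=3,fy=3,interpolation=cv2.INTER_CUBIC); B=cv2.resize(b,None,fx=4,fy=4,interpolation=cv2.INTER_CUBIC)
c=np.zeros((450,770,3),np.uint8); c[:450,:510]=A; c[:420,520:760]=B
cv2.imwrite('pics/comp1.png',c)
h=load('head1'); hsv=cv2.cvtColor(h['img'],cv2.COLOR_BGR2HSV)
for v in range(146,242,6):
    row=h['img'][v,295:350].astype(int); m=(row[:,1]>170)&(row[:,0]>100); x=np.where(m)[0]
    print(v,(x[0]+295,x[-1]+295) if len(x) else None)
E
```

```text
146 None
152 (np.int64(306), np.int64(327))
158 (np.int64(303), np.int64(329))
164 (np.int64(301), np.int64(334))
170 (np.int64(299), np.int64(335))
176 (np.int64(299), np.int64(335))
182 (np.int64(302), np.int64(333))
188 (np.int64(308), np.int64(328))
194 (np.int64(310), np.int64(329))
200 (np.int64(310), np.int64(329))
206 (np.int64(311), np.int64(330))
212 (np.int64(311), np.int64(330))
218 (np.int64(312), np.int64(331))
224 (np.int64(312), np.int64(332))
230 (np.int64(313), np.int64(332))
236 (np.int64(314), np.int64(329))
```

View pics/comp1.png

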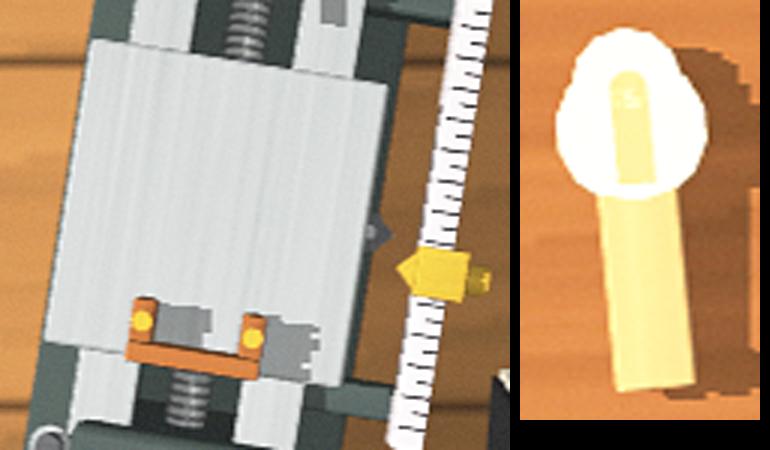

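The steel tip is at (375.7,192.7) and the brass tip at (377.3,204.3). The slide corners are (275.7,128.7), (374,143.3), (359.7,243.7) and (260.3,229.3). The head's crown is at (317,146.8) and its tail at (323.5,236.8).

```bash
cat >> h.py <<'E'
def fixture(d,TL,TR,BL,BR):
    P=[at(d,*p,98) for p in(TL,TR,BL,BR)]
    c=sum(P)/4; x=(P[0]+P[1]-P[2]-P[3])[:2]; y=(P[0]+P[2]-P[1]-P[3])[:2]
    yx=np.arctan2(x[1],x[0]); yy=np.arctan2(-y[0],y[1])
    print('c',c.round(1),'yawx',yx,'yawy',yy,'size',np.linalg.norm(x)/2,np.linalg.norm(y)/2)
    return c,(yx+yy)/2
E
python3 - <<'E'
from h import *
d=load('fix1'); print(rot(d)[:,2])
c,yaw=fixture(d,(275.7,128.7),(374,143.3),(260.3,229.3),(359.7,243.7))
ex=np.array([np.cos(yaw),np.sin(yaw)]);ey=np.array([-ex[1],ex[0]])
i=at(d,375.7,192.7,89); m=at(d,377.3,204.3,91)
for n,p in(('i',i),('m',m),('stop',(at(d,245+128/3,115+345/3,112)+at(d,245+258/3,115+363/3,112))/2)): q=(p-c)[:2]; print(n,p,q@ex,q@ey)
h=load('head1'); a=at(h,317,146.75,70);b=at(h,323.5,236.75,75); q=a-b; print(a,b,np.linalg.norm(q[:2]),np.arctan2(q[1],q[0]))
t=load('top0'); 
for u,v in((312,190),(303,212)): print(at(t,u,v,60))
E
```

```text
[-1.90396319e-03  2.56749334e-04 -9.99998155e-01]
c [620.8  86.3  98. ] yawx -0.14478907372282576 yawy -0.1437133541629437 size 94.44880621068924 92.89146757016123
i [615.1804577  30.5989907  89.       ] 2.4013916394414685 -55.91471311554089
m [604.11252332  29.38363259  91.        ] -8.376879698724608 -58.708480037473485
stop [578.68058635  93.3164715  112.        ] -42.735115059545116 0.904462952188224
[ 588.76269798 -363.22731653   70.        ] [ 516.58141334 -368.54404931   75.        ] 72.37682984530437 0.07352527264264319
[535.40848942  64.48778418  60.        ]
[471.76156547  90.65022597  60.        ]
```

```bash
python3 - <<'E'
from h import *
pi=np.pi
robot.move_gripper(.48)
robot.move_ptp([543.5,-366.5,110],[pi,0,.0735])
robot.move_linear([543.5,-366.5,64]); robot.move_gripper(0)
print('w',robot.current_gripper_width()*93,robot.current_finger_force(),robot.current_t())
robot.move_linear([543.5,-366.5,150])
print('w',robot.current_gripper_width()*93)
yaw=-.1443; ex=np.array([np.cos(yaw),np.sin(yaw)]);ey=np.array([-ex[1],ex[0]])
p=np.array([620.8,86.3])+1.3*ex+.9*ey+(-44+4+27)*ex
robot.move_ptp([*p,150],[pi,0,yaw]); robot.move_linear([*p,112])
print(robot.move_linear([*p,99.8],speed=40,f_stop=4),robot.current_tcp_pos())
robot.move_gripper(.45); robot.move_linear([*p,170])
print(robot.current_t())
robot.move_ptp([500,95,215],[pi,-.275,yaw]); cam('wrist','fix2'); print(robot.current_t())
E
```

```text
w 15.6084640921248 29.871643781661987 6.275
w 15.817241587941492
True [609.9474173   88.77082073 100.20374934]
10.725
11.3333
```

View pics/fix2.png

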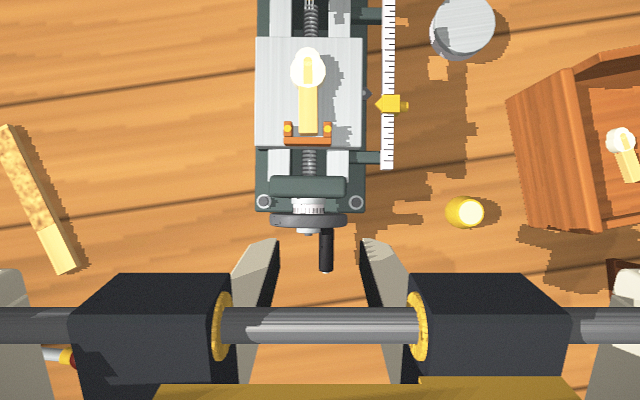

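The head lies straight between the cheeks. The handle runs from (326,228) to (326,272), right of the wheel's axis. Whether it is above or below the axis has to come from the geometry and the scene picture.

```bash
python3 - <<'E'
from h import *
yaw=-.1443; ex=np.array([np.cos(yaw),np.sin(yaw)]);ey=np.array([-ex[1],ex[0]]); c=np.array([620.8,86.3])+1.3*ex+.9*ey
d=load('fix2'); s=load('scene0')
for n,(u,v,z) in dict(TL=(256,38,98),TR=(363,38,98),BL=(255,148,98),BR=(362,148,98),crown=(308,46,105),tail=(307,134,111),i=(370,94,89),m=(375,103,91),w1=(270,218,60),w2=(347,218,60)).items():
    q=at(d,u,v,z)[:2]-c; print(n,(q@ex).round(1),(q@ey).round(1))
for sg in(1,-1):
    z=60+sg*20
    for k in range(20):
        q=at(d,326,255,z)[:2]-c; l=q@ey; z=60+sg*np.sqrt(max(0,28**2-l*l))
    e0=at(d,326,272,z)[:2]; e1=at(d,326,230,z)[:2]
    print(sg,l,z,(e0-c)@ex,(e1-c)@ex,proj(s,[*e0,z]),proj(s,[*e1,z]))
a=s['img'][150:250,280:440]; b=d['img'][200:290,240:380]
o=np.zeros((600,800,3),np.uint8); o[:300,:480]=cv2.resize(a,None,fx=3,fy=3); o[310:580,:420]=cv2.resize(b,None,fx=3,fy=3)
b=d['img'][80:120,340:400]; o[310:510,430:730]=cv2.resize(b,None,fx=5,fy=5)
cv2.imwrite('pics/comp2.png',o)
E
```

```text
TL 45.8 45.3
TR 45.9 -47.7
BL -49.9 46.1
BR -49.8 -47.0
crown 35.7 -0.1
tail -40.2 0.4
i 0.0 -55.2
m -8.6 -59.4
w1 -112.7 38.5
w2 -112.6 -37.1
1 -16.071703390176467 82.9281562742884 -160.90553867184596 -122.47009535839076 [314.78451316 171.63049047] [324.57004466 178.36534183]
-1 -16.987339256827344 37.741736254293045 -170.2979754154471 -126.3171428350334 [312.06784628 182.76500279] [322.95624344 190.49158177]
```

View pics/comp2.png

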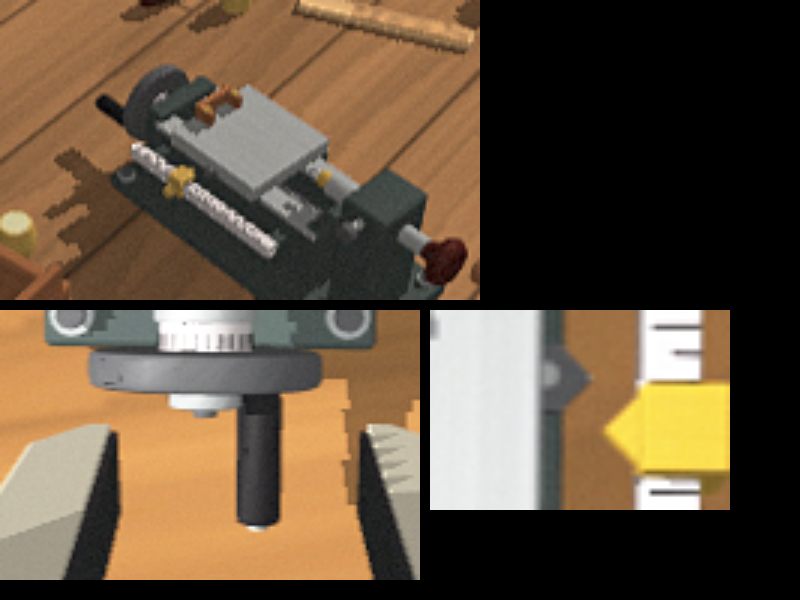

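The scene picture puts the handle's end at (312,182.5), which matches the lower candidate, so the handle is at lateral -17 and z about 38, roughly 140° clockwise from the top. I'll grip it there and wind back a short arc first, watching the forces.

```bash
cat >> h.py <<'E'
yaw=-.1443; ex=np.array([np.cos(yaw),np.sin(yaw),0]);ey=np.array([-ex[1],ex[0],0]);ez=np.array([0,0,1.])
c3=np.array([*(np.array([620.8,86.3])+1.3*ex[:2]+.9*ey[:2]),0])
OR=[np.pi,-.436,yaw]; TZ=R.from_euler('xyz',OR).as_matrix()[:,2]
def hp(a,cy=0,cz=60,r=28,x=-146): # tcp for handle angle a (rad, clockwise from top)
    return c3+x*ex+(cy-r*np.sin(a))*ey+(cz+r*np.cos(a))*ez+19*TZ
def ang(cy=0,cz=60,x=-146):
    q=robot.current_tcp_pos()-19*TZ-c3; return np.arctan2(-(q@ey-cy),q[2]-cz)
def ft(): F=np.array(robot.current_contact_force()); return np.round([F@ex,F@ey,F[2]],1)
def wind(a0,a1,cy=0,cz=60,speed=100,log=3,step=15):
    n=int(np.ceil(abs(a1-a0)/np.radians(step)-1e-6))
    for k,a in enumerate(np.linspace(a0,a1,n+1)[1:]):
        robot.move_linear(hp(a,cy,cz),speed=speed)
        if log and k%log==0: print(int(np.degrees(a)),ft())
E
python3 - <<'E'
from h import *
for a in np.radians([0,90,180,270]): print(np.round(robot.inverse_kinematics(hp(a),OR),2))
a0=np.arctan2(17,-22.3)
robot.move_gripper(.5)
p=hp(a0); robot.move_ptp(p-75*TZ,OR); print(robot.move_linear(p,speed=150,f_stop=15),ft())
robot.move_gripper(0); print('w',robot.current_gripper_width()*93,ft(),np.degrees(a0),robot.current_t())
wind(a0,a0-np.radians(90),log=1); print(robot.current_t())
cam('wrist','wind1')
E
```

```text
[ 0.05  0.16  2.21 -0.24  0.36  1.98]
[-0.03  0.2   2.27 -0.2   0.25  1.87]Traceback (most recent call last):
  File "<stdin>", line 2, in <module>
    return _wrapfunc(a, 'round', decimals=decimals, out=out)
    return _wrapit(obj, method, *args, **kwds)
    result = getattr(arr, method)(*args, **kwds)
TypeError: unsupported operand type(s) for *: 'NoneType' and 'float'
```

```bash
python3 - <<'E'
from h import *
import h
for L in (25,23,21,20,18,16):
  for dy in (0,.15,-.15):
    h.OR=[np.pi,-np.radians(L),yaw+dy]; h.TZ=R.from_euler('xyz',h.OR).as_matrix()[:,2]
    o=[]
    for a in np.radians(range(0,360,45)):
        q=robot.inverse_kinematics(h.hp(a),h.OR); o.append(None if q is None else (round(q[4],2),round(q[2],2)))
    print(L,dy,o)
E
```

```text
25 0 [(np.float64(0.36), np.float64(2.21)), (np.float64(0.32), np.float64(2.24)), (np.float64(0.25), np.float64(2.27)), None, None, (np.float64(0.23), np.float64(2.23)), (np.float64(0.3), np.float64(2.21)), (np.float64(0.35), np.float64(2.2))]
25 0.15 [(np.float64(0.33), np.float64(2.23)), (np.float64(0.31), np.float64(2.26)), (np.float64(0.24), np.float64(2.28)), None, None, None, (np.float64(0.25), np.float64(2.23)), (np.float64(0.31), np.float64(2.22))]
25 -0.15 [(np.float64(0.41), np.float64(2.18)), (np.float64(0.37), np.float64(2.21)), (np.float64(0.3), np.float64(2.24)), (np.float64(0.26), np.float64(2.25)), (np.float64(0.26), np.float64(2.23)), (np.float64(0.31), np.float64(2.2)), (np.float64(0.37), np.float64(2.17)), (np.float64(0.41), np.float64(2.17))]
23 0 [(np.float64(0.41), np.float64(2.18)), (np.float64(0.37), np.float64(2.21)), (np.float64(0.3), np.float64(2.24)), (np.float64(0.24), np.float64(2.25)), (np.float64(0.24), np.float64(2.24)), (np.float64(0.28), np.float64(2.21)), (np.float64(0.35), np.float64(2.18)), (np.float64(0.4), np.float64(2.17))]
23 0.15 [(np.float6
[... 3595 characters left out ...]
)), (np.float64(0.52), np.float64(2.09)), (np.float64(0.57), np.float64(2.08))]
16 0.15 [(np.float64(0.58), np.float64(2.1)), (np.float64(0.55), np.float64(2.13)), (np.float64(0.49), np.float64(2.15)), (np.float64(0.43), np.float64(2.16)), (np.float64(0.41), np.float64(2.15)), (np.float64(0.44), np.float64(2.13)), (np.float64(0.5), np.float64(2.1)), (np.float64(0.56), np.float64(2.09))]
16 -0.15 [(np.float64(0.61), np.float64(2.07)), (np.float64(0.57), np.float64(2.1)), (np.float64(0.51), np.float64(2.13)), (np.float64(0.46), np.float64(2.14)), (np.float64(0.45), np.float64(2.13)), (np.float64(0.49), np.float64(2.1)), (np.float64(0.55), np.float64(2.07)), (np.float64(0.6), np.float64(2.06))]
```

```bash
sed -i 's/-\.436,yaw/-np.radians(21),yaw/; s/x=-146/x=-147/g' h.py; python3 - <<'E'
from h import *
a0=np.arctan2(17,-22.3)
robot.move_gripper(.5)
p=hp(a0); robot.move_ptp(p-75*TZ,OR); print(robot.move_linear(p,speed=150,f_stop=15),ft())
robot.move_gripper(0); print('w',robot.current_gripper_width()*93,ft(),np.degrees(a0),robot.current_t())
wind(a0,a0-np.radians(90),log=1); print(robot.current_t())
cam('wrist','wind1')
E
```

```text
False [-0.2  0.6 -0.7]
w 15.231665293076796 [-1.5  1.3  4. ] 142.6805726518777 13.55
127 [-2.8  4.4  4.8]
112 [-1.9  7.4  3.2]
97 [-0.8  9.6  2.7]
82 [-0.5 11.2 -0.4]
67 [ 1.6  9.9 -2.3]
52 [ 1.7 10.3 -5.6]
15.05
```

View pics/wind1.png

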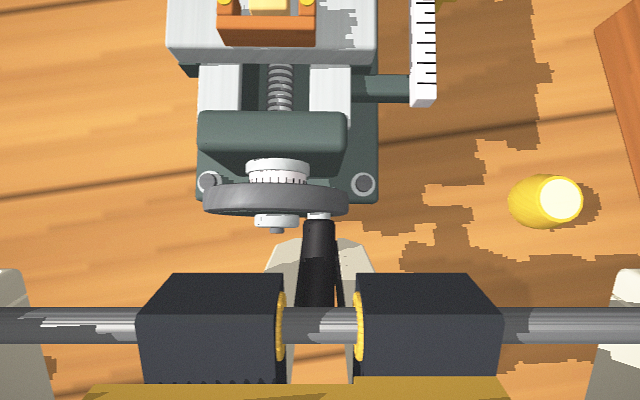

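The gripper holds the handle well and carries it round, with forces only about 10 N in +y, so the centre should move slightly to +y. I'll wind back the remaining two turns, then part of the way forward.

```bash
python3 - <<'E'
from h import *
a0=np.arctan2(17,-22.3); b=a0-np.radians(90)
robot.move_linear(hp(b,.8,60),speed=20)
wind(b,b-2*np.pi,.8,60,speed=130); print(robot.current_t())
wind(b-2*np.pi,b-4*np.pi,.8,60,speed=130,log=6); print(robot.current_t())
e=b-4*np.pi; g=e+np.radians(216)
wind(e,g,.8,60,speed=130,log=4)
print('end',np.degrees(g)%360,np.degrees(ang(.8)),robot.current_t())
robot.move_gripper(.5); robot.move_linear(hp(g,.8)-75*TZ)
# close view of the points: camera above (index) 
tgt=c3-12*ex-58*ey+np.array([0,0,90]); o=[np.pi,-.275,yaw]; Rm=R.from_euler('xyz',o).as_matrix()
eye=tgt+np.array([0,0,205]); tcp=eye-Rm@np.array([76,-.3,-167]); print(tcp)
robot.move_ptp(tcp,o); cam('wrist','pts1'); print(robot.current_t())
d=load('pts1'); u,v=proj(d,tgt).astype(int); print(u,v)
cv2.imwrite('pics/pts1c.png',cv2.resize(d['img'][v-50:v+50,u-70:u+50],None,fx=6,fy=6,interpolation=cv2.INTER_CUBIC))
E
```

```text
37 [ 2.5  5.  -5.5]
-7 [ 5.7  1.1 -6.1]
-52 [ 4.5  0.1 -1.3]
-97 [ 4.4  4.9 -0.9]
-142 [ 5.2  3.8 -7. ]
-187 [ 4.4 -0.8 -3.2]
-232 [2.3 1.9 1.5]
-277 [ 3.4  5.3 -0.5]
21.35
-322 [ 4.2  2.7 -4.2]
-412 [ 4.8  1.1 -0.7]
-502 [ 7.6  3.3 -7. ]
-592 [3.1 1.7 1.5]
27.35
-652 [ 5.3  6.5 -4.3]
-595 [3.2 4.4 2.3]
-537 [ 6.   0.4 -4. ]
-480 [ 4.7  7.  -3.4]
end 268.68057265187764 -90.3558400535003 31.1
[574.45001443  35.03228064 113.63742479]
33.175
317 197
```

View pics/pts1c.png

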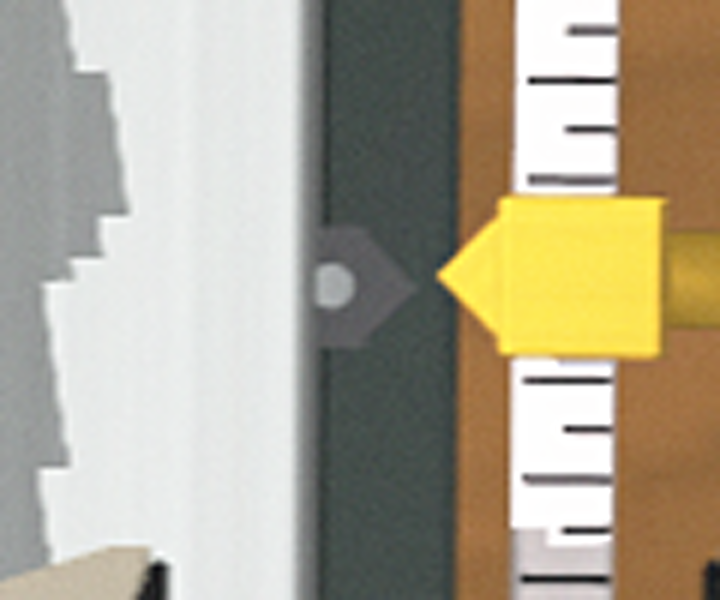

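The steel tip is at crop row 288 and the brass tip at 276, with 0.1 mm per crop pixel. The steel point is therefore about 1.2 mm behind the marker. To leave no doubt about "well past", I'll wind back another ¾ turn, then forward to level, and look again.

```bash
cat >> h.py <<'E'
def look(n):
    tgt=c3-12*ex-58*ey+np.array([0,0,90]); o=[np.pi,-.275,yaw]; Rm=R.from_euler('xyz',o).as_matrix()
    robot.move_ptp(tgt+np.array([0,0,205])-Rm@np.array([76,-.3,-167]),o); d=cam('wrist',n); u,v=proj(d,tgt).astype(int)
    cv2.imwrite('pics/%sc.png'%n,cv2.resize(d['img'][v-50:v+50,u-70:u+50],None,fx=6,fy=6,interpolation=cv2.INTER_CUBIC))
    print(u,v,robot.current_t())
def grab(a):
    robot.move_ptp(hp(a,.8)-75*TZ,OR); print('stop',robot.move_linear(hp(a,.8),speed=180,f_stop=15))
    robot.move_gripper(0); print('w',robot.current_gripper_width()*93,ft(),np.degrees(ang(.8)))
def free(a):
    robot.move_gripper(.5); robot.move_linear(hp(a,.8)-75*TZ)
E
python3 - <<'E'
from h import *
r=np.radians
grab(r(-91.3)); wind(r(-91.3),r(-361.3),.8,speed=130,log=6); wind(r(-361.3),r(-38.6),.8,speed=120,log=6)
print(robot.current_t()); free(r(-38.6)); look('pts2')
E
```

```text
stop False
w 15.029236619147603 [-1.5  4.6  0.5] -90.38481757021147
-106 [ 0.1  6.5 -3.2]
-196 [ 0.8 -1.8 -2.4]
-286 [-3.6  4.7 -0.6]
-346 [-0.4 -0.4 -8.1]
-258 [-3.9  4.5 -0.9]
-170 [-2.5  1.1 -7. ]
-82 [-7.   3.8  1.5]
45.0167
317 198 47.0833
```

View pics/pts2c.png

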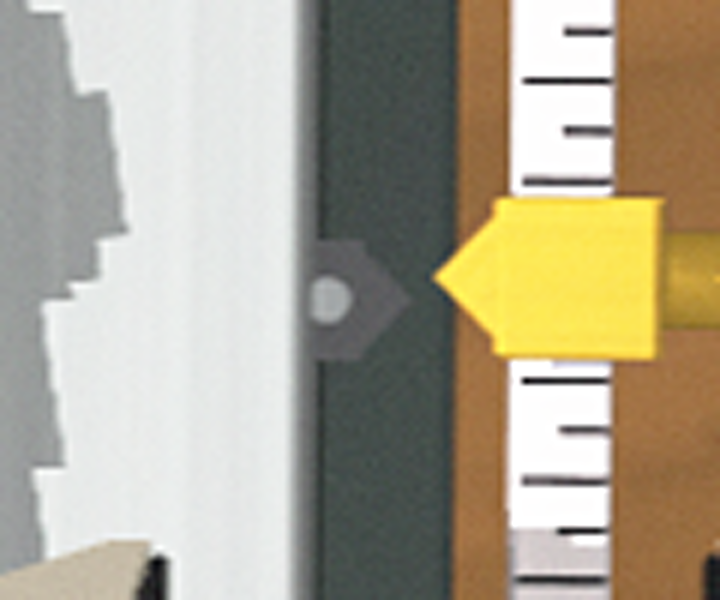

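The steel tip is at row 300 and the brass tip at 277, so the steel point is about 2.3 mm behind: the net wheel travel was less than I commanded. Before winding again I'll measure the actual handle angle in code from a fix2-like pose, checking the fit against fix2 first.

```bash
cat >> h.py <<'E'
def handle_fit(d):
    g=cv2.GaussianBlur(d['img'],(3,3),0).max(2).astype(float); best=[]
    for a in range(0,360,3):
        ar=np.radians(a); m=c3+.5*ey+(-28*np.sin(ar))*ey+(60+28*np.cos(ar))*ez
        def quad(x0,x1,hw):
            return np.array([proj(d,m+x*ex+s*hw*ey) for x,s in((x0,-1),(x0,1),(x1,1),(x1,-1))])
        M=[]
        for q in(quad(-168,-128,7),quad(-178,-128,14)):
            k=np.zeros(g.shape,np.uint8); cv2.fillPoly(k,[np.round(q).astype(np.int32)],1); k[268:]=0; M.append(k)
        ring=(M[1]>0)&(M[0]==0)
        if M[0].sum()<200: continue
        best.append(((g[ring]>75).mean()+(g[M[0]>0]<75).mean(),a))
    return sorted(best)[::-1][:8]
E
python3 - <<'E'
from h import *
print(handle_fit(load('fix2')))
robot.move_ptp([500,95,215],[np.pi,-.275,yaw]); d=cam('wrist','fix3'); print(robot.current_t()); print(handle_fit(d))
g=d['img'].max(2)
for v in range(226,276,6): print(v,''.join('#' if x<60 else '+' if x<90 else '.' for x in g[v,260:360]))
E
```

```text
[(np.float64(1.8222222222222222), 144), (np.float64(1.8222222222222222), 141), (np.float64(1.7767245898150374), 138), (np.float64(1.765625), 33), (np.float64(1.7509578544061304), 39), (np.float64(1.7340823970037453), 36), (np.float64(1.6400086291913216), 42), (np.float64(1.6306316094451687), 147)]
47.75
[(np.float64(1.7456726986624704), 321), (np.float64(1.695918367346939), 228), (np.float64(1.6755102040816325), 231), (np.float64(1.661290322580645), 324), (np.float64(1.6224489795918369), 225), (np.float64(1.61120809449366), 318), (np.float64(1.536290322580645), 327), (np.float64(1.4959183673469387), 234)]
226 .....................................................................+++++++++++++++++..............
232 .......................##############...............................................................
238 ......................#++++.+++#######..............................................................
244 ...........###+.......##++.+++########..............................................................
250 .........######.......#+++.++#########..............................................................
256 .......########.......##+++++########+..............................................................
262 .....##########.......#++++++########+..............................................................
268 ...############.......#+++++#########+..............................................................
274 .#############.......+++++++#########...............................................................
```

```bash
python3 - <<'E'
from h import *
for n in('fix2','fix3'):
    d=load(n); g=d['img'].max(2); print(n)
    for v in (226,230,234,240,258,266,270,272,274,276,278,280,282,284,288): print(v,''.join('#' if x<60 else '+' if x<90 else '.' for x in g[v,265:355]))
    for a in(142,38,321,228):
        m=c3+.5*ey-28*np.sin(np.radians(a))*ey+(60+28*np.cos(np.radians(a)))*ez
        print(a,[proj(d,m+x*ex+s*ey).round(0).tolist() for x in(-169,-123) for s in(-8,8)])
E
```

```text
fix2
226 .................................................................+++++++++++++............
230 .......................................................+############+.....................
234 .............................................++.......+#############+.....................
240 ......................................................+#+++++++#####......................
258 ......########+.......................................##+++++#######......................
266 ....###########.......................................#++++++#######......................
270 ..+###########.........................................#+##+#######.......................
272 ..############............................................................................
274 .############.............................................................................
276 .############.............................................................................
278 ############..............................................................................
280 ############..................................
[... 1609 characters left out ...]
.............................................
280 #######..........##+############..........................................................
282 ######..............+++####+..............................................................
284 ######....................................................................................
288 #####.....................................................................................
142 [[334.0, 272.0], [319.0, 272.0], [334.0, 228.0], [319.0, 228.0]]
38 [[336.0, 282.0], [318.0, 281.0], [336.0, 231.0], [319.0, 231.0]]
321 [[298.0, 281.0], [280.0, 281.0], [298.0, 231.0], [281.0, 231.0]]
228 [[297.0, 272.0], [282.0, 272.0], [297.0, 228.0], [282.0, 228.0]]
```

The handle is at 321° (-39°), as commanded, so the wheel did not slip. The most likely cause is that a finger of the low first look pose brushed the tail stop and shifted the slide within its slack, so pts2 would be the true reading. I'll check by image matching that the head has not shifted on the slide. Then I'll wind forward 2.25 mm and look from 35 mm higher, measuring in code.

```bash
cat >> h.py <<'E'
def match(T,img,k=6,s=1.):
    T=cv2.resize(T,None,fx=k*s,fy=k*s,interpolation=cv2.INTER_CUBIC); I=cv2.resize(img,None,fx=k,fy=k,interpolation=cv2.INTER_CUBIC)
    r=cv2.matchTemplate(I,T,cv2.TM_CCOEFF_NORMED); _,m,_,l=cv2.minMaxLoc(r); return np.array([l[0]+T.shape[1]/2,l[1]+T.shape[0]/2])/k,round(m,3)
def measure(n,H):
    # steel minus brass along x (mm), by templates from pts2 (steel row 300, brass 277 in its 6x crop at u0,v0)
    p=load('pts2')['img']; d=load(n); u0,v0=317-70,198-50
    st=p[v0+39:v0+61,u0+53:u0+71]; br=p[v0+31:v0+62,u0+70:u0+112]
    tgt=c3-12*ex-58*ey+np.array([0,0,90]); u,v=proj(d,tgt).astype(int); I=d['img'][v-60:v+50,u-60:u+60]; s=205/H
    a,ma=match(st,I,s=s); b,mb=match(br,I,s=s)
    # centres in template: steel 50.0 (row 300/6), brass 277/6=46.17 vs 46.5
    rs=a[1]+(50-50)*s; rb=b[1]+(277/6-46.5)*s
    sc=H/(200/np.tan(np.radians(d['fovy'])/2)); print(n,'steel-brass mm',round(-(rs-rb)*sc,2),ma,mb); return -(rs-rb)*sc
def look2(n,H=240):
    tgt=c3-12*ex-58*ey+np.array([0,0,90]); o=[np.pi,-.275,yaw]; Rm=R.from_euler('xyz',o).as_matrix()
    robot.move_ptp(tgt+np.array([0,0,H])-Rm@np.array([76,-.3,-167]),o); cam('wrist',n); print(robot.current_t()); return measure(n,H)
E
python3 - <<'E'
from h import *
a=load('fix2')['img'];b=load('fix3')['img']
for n,(y0,y1,x0,x1) in dict(head=(44,80,285,330),stop=(120,146,280,335),slide=(30,60,250,280),mark=(92,114,372,412)).items():
    q,m=match(a[y0:y1,x0:x1],b[0:190,230:430]); print(n,(q+[230,0]-[(x0+x1)/2,(y0+y1)/2]).round(2),m)
measure('pts2',205); measure('pts1',205)
r=np.radians
grab(r(-38.6)); wind(r(-38.6),r(62.6),.8,speed=110,log=3); print(robot.current_gripper_width()*93)
free(r(62.6)); look2('pts3')
E
```

```text
head [ 0.67 15.33] 0.99
stop [ 0.67 15.83] 0.965
slide [ 1.   15.33] 0.973
mark [0.67 1.33] 0.973
pts2 steel-brass mm -2.29 0.999 0.997
pts1 steel-brass mm -1.0 0.99 0.993
stop False
w 14.931826040013886 [-1.5  1.5  1.9] -38.484439994978025
-24 [-1.   0.9  1.8]
19 [ 1.   0.4 -2.4]
62 [ 0.6  5.7 -4.3]
14.932921259119569
53.1583
pts3 steel-brass mm -0.08 0.989 0.989
```

The steel point now measures 0.08 mm short of level, and the slide followed the forward winding (2.2 mm for 2.25 mm of screw), so the slack is taken up. The head has not shifted on the slide, and the gripper is clear of everything.

```bash
python3 - <<'E'
from h import *
print(ft(),robot.current_tcp_pos().round(),robot.hand_in())
E
```

```text
the job is handed in; nothing more can be done
[-0.8 -0.1 -0. ] [573.  35. 146.] None
```

I handed the job in at about 53 s: the bass head lies flat between the cheeks, and the steel point is level with the marker to about 0.1 mm, with the last winding towards the needles. A finger may have brushed the slide during one camera look, but the head and marker had not shifted when I checked afterwards.

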